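Hold the gear housing's cover over its bolt holes

ROBOT

A 6-joint arm with a two-finger parallel gripper is mounted at the origin on a cart in front of the work surface, level with it; the furniture and walls round the work are solid. World frame = base frame: x ahead of the robot, y to its left, z up, the work surface at z = 0. Lengths are in mm, angles in rad, forces in N, time in s.
With the tool pointing down it reaches from about 350 to 975 mm from the base axis. Payload 7.1 kg.
Tool frame: the origin (TCP) lies midway between the tips of the shut fingers; the grasp point (between the pads) lies pinch_z behind it (pinch_z is the distance from the TCP to the grasp point, in mm); z points along the fingers, y is the line along which they close (so a half turn about z gives the same grasp; the last joint's range is limited). The gripper opens to 88 mm and grips with 3 to 60 N. Pads are 20 mm wide; open, the fingers measure 115 mm over their backs; the gripper's body (75 mm by 178 mm) begins 61 mm behind the grasp point.
Start: joints at [1.21, 0.423, 1.63, -0, 1.089, -0.019], TCP at [209.458, 588.84, 222.675] pointing down, gripper open.
Joint ranges: [-3, 3], [-0.9, 2.11], [0.09, 2.58], [-1.31, 4.45], [0.11, 2.69], [-2.54, 2.54]. Speed limits (rad/s): [2.39, 2.39, 3.01, 3.14, 3.14, 3.14].

INTERFACE

Orientations are given as a rotation vector (axis times angle).
In Python, from workcell import get_obs, get_image, close_job, pinch_z gives the robot as it stands.
- The arm moves only by the tool jog_arm, never from a script. Its argument "commands" is a list of rows, each a list of 3 entries, a list of its own where there are three numbers: the gripper command: -1 is shut, 1 is fully open, values between are in proportion, then the shift along the tool's x, y, z as a fraction of full scale, then the turn, a rotation vector about the tool's x, y, z as a fraction of full scale. In form: [[gripper, [tx, ty, tz], [rx, ry, rz]], ...]. A call has 1 to 10 rows; each row shifts and turns the commanded pose from where the row before left it, along the tool's axes as they then stand; what a row does not reach is not made up. Full scale, the value 1, is 0.1 m for a shift and 45 degrees for a turn. A row lasts 1/10 s, in which the tool goes at most 50 mm and 8.59 degrees, less where a joint would pass 70% of its speed; a pose out of reach is approached as far as the arm can. A call with a number of a shift or a turn outside -1 to 1 is refused whole. A call with a gripper value outside its range is refused whole. The fingers move at their own pace and stop on an object; the grip force is fixed at half the most. Time passes only in rows, so rows that do not move let the fingers close. It gives the time, the measured TCP pose, the force, the opening and the grip force at its end, in the units of the state.
- get_obs(): the state, without advancing time (a new reading comes with each control period).
- get_image(name): name is "side" or "top" or "wrist"; returns a dict with "image" (400x640x3 uint8, blue, green, red), "z_map" (400x640 float32, mm along the optical axis (not along the pixel's ray), 0 where there is no reading), "intrinsics" (3x3 intrinsics, pixels), "k1" (the pictures are not rectified: a ray, as slopes to the right and down, at radius r is drawn at 1 + k1 r^2 times it, then the intrinsics apply), "eye" and "orientation" of the camera in the world; the wrist camera has in their place "mount" (4x4, takes a point from camera to tool coordinates, whose origin is the TCP and whose axes are the flange's). Camera axes: x right, y down, z forward; pixel columns grow to the right and rows downward; lengths in mm; the calibration is good to about 2 mm. A picture is of the moment at which its call begins: read the wrist's pose just before it.
- close_job(): hands the job in; it is judged then, once.
The state is a dict: "t": time; "qpos": joint angles; "qvel": joint speeds; "joint_torque": joint torques, N m; "ee_pos": TCP position; "orientation": TCP orientation; "ft_force": force on the tool from outside, world axes, zero at the start; "moment": the same for the moment, N m; "width": finger opening in mm; "grasp_force": force on a finger pad.
Only numpy, scipy, OpenCV 4.12 (cv2) and the standard library are available. Lean on these libraries where they do the work, as an engineer would, in place of code of your own. Each camera call takes 0.05 s, during which the arm holds its last target. There are 200 camera calls.

TASK

Lift the cover plate by its handle up and off the two hooks of the stand, and hold it level about 15 mm above the open gear housing, with its four holes lined up over the four threaded holes so that the bolts could be started (either way round will do). Do not let the plate touch the housing or put it down anywhere, leave the bolts, wedge and tape roll where they lie, and finish still holding the plate there, steady.

Things in the scene. Friction and masses are not known exactly. Their poses are not given: they have to be found in the camera images.
- cover: Loose aluminium cover plate 130 (x) x 100 (y) x 6 mm, 0.3 to 0.55 kg, with a steel bar handle above it along y. Origin: centre of the underside, z up. Four 14 mm through holes at (+-52, +-37) mm; same either way round (half turn). It starts level, hanging by the two ends of the bar in the stand's two hooks, underside 90 mm above the table.
- cover_grip (a point): Middle of the handle bar, 50 mm above the cover's origin, axes as the cover. Bar 12 mm wide (x), 164 long (y), 14 high, so it overhangs the plate at both ends; 37 mm clear between bar and plate; two legs 12 mm square at y = +-40 mm, nothing between them.
- stand: Fixed steel stand, base 90 x 170 x 8 mm. Origin: on the table below the middle of the hanging cover; y runs from hook to hook. At y = +-70 mm an 8 mm upright post at x = +21 mm carries a level 8 mm rod (top 133 mm above the table) that runs to x = -15 mm and turns up to a tip at x = -21 mm. Post and tip tops 147 mm above the table. The bar lies across the rods; lifted straight up over 14 mm it is free.
- hooks (a point): Point midway between the two hooks, at the height of the rods' tops (133 mm above the table), straight above the stand's origin; axes as the stand.
- housing: Fixed grey open gear housing, bolt flange 130 (x) x 100 (y) mm, flange top 60 mm above the table; a gear is seen inside below the rim. Origin: centre of the underside, z up. Four threaded holes, 10 mm across, in the flange corners at (+-52, +-37) mm, the same pattern as the cover's.
- cover_hole0 (a point): Centre of the cover's hole at its +x +y corner, on the underside.
- housing_hole0 (a point): Centre of the housing's threaded hole at its +x +y corner, at the flange top (60 mm above the table).
- cover_hole2 (a point): Centre of the cover's hole at its -x -y corner, on the underside.
- housing_hole2 (a point): Centre of the housing's threaded hole at its -x -y corner, at the flange top (60 mm above the table).
- bolt_a: Loose steel M10 bolt, 47 mm long, lying in front of the housing; bystander. Origin: centre of its underside, y along it.
- bolt_b: Another such bolt beside it; bystander.
- wedge: Loose wooden wedge 30 x 90 x 22 mm lying behind the housing; bystander. Origin: centre of the underside, y along it.
- tape_roll: Loose tape roll, 72 mm across, 18 mm high, lying flat in front of the stand; bystander. Origin: centre of the underside.

How it is judged:
By the outcome, as a careful person would: the job done as asked, in the order asked, and still so for the second after the job is handed in, while the arm keeps its last pose, push and grip.
It also fails if it takes over 35 s, if anything falls off the work surface, if the arm or the gripper's body presses on something with over 40 N, if the wrist force passes 120 N, or if a joint passes its speed limit or range.

## Working session

There is one attempt and no reset: what is moved stays moved. The work goes in short steps, Python scripts to look and compute and a tool call to move; the robot and the scene stay as the last step left them, time stands still between calls to the robot, and variables do not carry over. Pictures are saved under pics/ and viewed, at most 10 in all, crops included, and the job is handed in when it is done.

Besides the shell and the picture viewer there is one more tool, called after "Emit:" as name(argument=value, ...) on one line, values as JSON. jog_arm: Moves the arm, as the interface text tells. Its arguments: {"type":"object","properties":{"commands":{"type":"array","items":{"type":"array"}}},"required":["commands"]}

```bash
mkdir -p pics; cat > h.py <<'E'
import numpy as np, cv2
from scipy.spatial.transform import Rotation as R
from workcell import get_obs, get_image, close_job, pinch_z
def cam(name):
    o=get_obs(); d=get_image(name)
    if 'mount' in d:
        T=np.eye(4); T[:3,:3]=R.from_rotvec(o['orientation']).as_matrix(); T[:3,3]=o['ee_pos']
        M=T@np.array(d['mount']); d['E']=M[:3,3]; d['Rm']=M[:3,:3]
    else:
        d['E']=np.array(d['eye']); q=np.array(d['orientation'])
        d['Rm']=q if q.shape==(3,3) else R.from_rotvec(q).as_matrix()
    return d
def slopes(d,uv):
    uv=np.atleast_2d(uv).astype(float); k=d['k1']
    return cv2.undistortPoints(uv[:,None],np.array(d['intrinsics']),np.array([k,0,0,0,0.]))[:,0]
def onplane(d,uv,z):
    s=slopes(d,uv); r=np.c_[s,np.ones(len(s))]@d['Rm'].T
    return d['E']+r*((z-d['E'][2])/r[:,2])[:,None]
def cloud(d):
    h,w=d['z_map'].shape; v,u=np.mgrid[:h,:w]
    s=slopes(d,np.c_[u.ravel(),v.ravel()]); z=d['z_map'].reshape(-1,1)
    return (d['E']+(np.c_[s,np.ones(len(s))]*z)@d['Rm'].T).reshape(h,w,3)
E
python3 - <<'E'
from h import *
print(get_obs(),pinch_z)
for n in('top','side'):
    d=cam(n); cv2.imwrite(f'pics/{n}0.png',d['image']); print(n,d['E'],d['Rm'],d['intrinsics'],d['k1'])
E
```

```text
{'t': 0.0, 'qpos': array([ 1.20996662e+00,  4.23833527e-01,  1.63072308e+00,  6.11560919e-06,
        1.08855705e+00, -1.89799558e-02]), 'qvel': array([ 0.00210176,  0.00261002, -0.00152436, -0.00054547, -0.00077027,
        0.00163983]), 'joint_torque': array([ 1.99055248e-03, -5.44622612e+01, -2.73669845e+01,  6.46641897e-02,
        2.26884498e-02, -9.39722531e-05]), 'ee_pos': array([209.28165878, 588.31924055, 221.89325383]), 'orientation': array([-5.34320003e-01, -3.09552317e+00,  2.34441203e-03]), 'ft_force': array([-0.849978  , -0.30675388,  0.28748624]), 'moment': array([ 0.0372135 ,  0.0373441 , -0.03653359]), 'grasp_force': 0.0, 'width': 87.78231069547331} 18.700000000000003
top [ 453.11861005 -135.36735939 1347.90962516] [[ 0.0135855  -0.99737759  0.07108709]
 [-0.99989127 -0.01395868 -0.00475534]
 [ 0.00573515 -0.07101476 -0.99745878]] [[496.95950531   0.         321.8049148 ]
 [  0.         496.95950531 195.68631678]
 [  0.           0.           1.        ]] 0.0393727939296495
side [ 282.31822813 -621.27075928 1064.34674141] [[ 0.90835648 -0.36473365  0.20459198]
 [-0.41817523 -0.78722812  0.45321227]
 [-0.0042412  -0.4972336  -0.86760634]] [[450.02916119   0.         315.18562371]
 [  0.         450.02916119 198.32886428]
 [  0.           0.           1.        ]] -0.014063788241412044
```

View pics/top0.png

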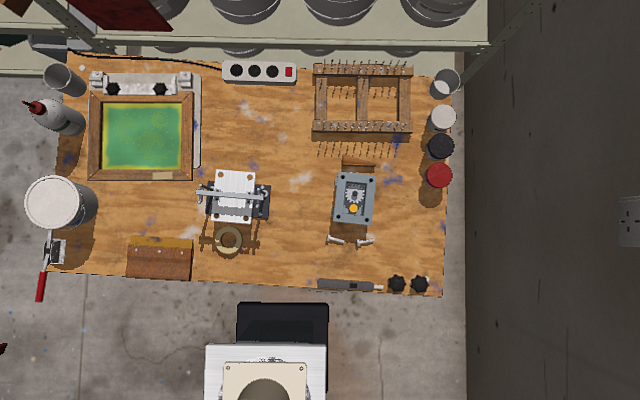

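View pics/side0.png

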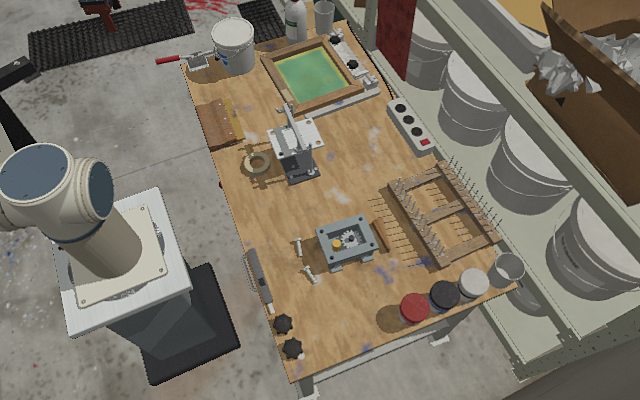

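The top view shows the cover on its stand near (233,195), with the bar from about (196,196) to (268,193). The housing is near (354,197) and the tape roll at (229,240). Next I'll measure with depth and masks.

```bash
python3 - <<'E'
from h import *
d=cam('top'); P=cloud(d); im=d['image']
X,Y,Z=P[...,0],P[...,1],P[...,2]
def rect(m,z,n):
    m=m.astype(np.uint8); k,l,s,c=cv2.connectedComponentsWithStats(m)
    i=1+np.argmax(s[1:,4]); v,u=np.nonzero(l==i); q=onplane(d,np.c_[u,v],z)[:,:2].astype(np.float32)
    print(n,s[i],cv2.minAreaRect(q),'medz',np.median(Z[l==i]))
reg=np.zeros(Z.shape,bool); reg[150:240,180:285]=1
rect(reg&(Z>138)&(Z<160),147,'bar'); rect(reg&(Z>88)&(Z<106),96,'plate')
reg=np.zeros(Z.shape,bool); reg[160:235,320:390]=1
rect(reg&(Z>50)&(Z<70),60,'housing')
c=cv2.resize(im[150:250,180:390],None,fx=3.8,fy=3.8,interpolation=cv2.INTER_CUBIC); cv2.imwrite('pics/crop0.png',c)
E
```

```text
bar [196 190  68  11 346] ((538.1209716796875, 81.97369384765625), (162.83016967773438, 13.222478866577148), 86.16446685791016) medz 147.96868384353934
plate [211 197  42  27 922] ((504.31390380859375, 85.48667907714844), (100.53526306152344, 60.94589614868164), 85.97930145263672) medz 97.39906097197684
housing [ 333  172   43   53 1242] ((540.2564086914062, -225.3419647216797), (100.05977630615234, 130.12037658691406), 84.36949920654297) medz 60.81974394590884
```

View pics/crop0.png

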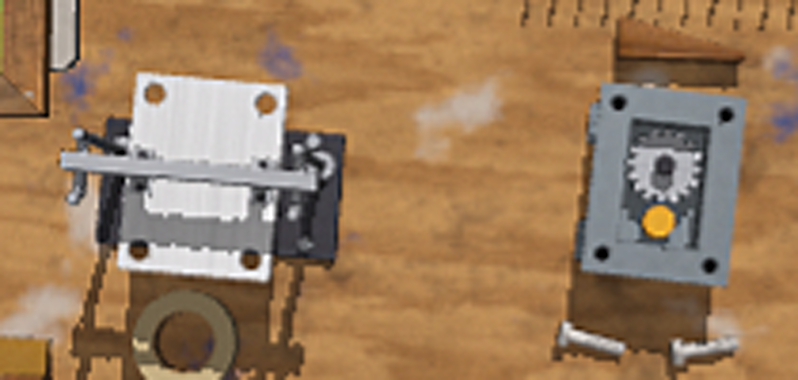

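The crop shows the bar from (66,158) to (318,180) and the housing holes at about (618,103), (727,115), (601,253) and (710,265). That puts the cover at (538,82) with yaw about -3.8°, and the housing at (540,-225) with yaw about -5.6°. I'll check obstacle heights on the way before moving.

```bash
python3 - <<'E'
from h import *
for n in('top','side'):
    d=cam(n); P=cloud(d)[d['z_map']>0]
    a=np.array([209,588]);b=np.array([538,82.]);L=np.linalg.norm(b-a);t=(b-a)/L
    q=P[:,:2]-a; s=q@t; w=abs(q[:,0]*t[1]-q[:,1]*t[0])
    for k in range(-100,700,80):
        m=(s>k)&(s<k+80)&(w<150); 
        if m.any(): print(n,k,np.round(P[m][np.argmax(P[m,2])]))
o=get_obs(); M=R.from_rotvec(o['orientation']).as_matrix(); print(np.degrees(np.arctan2(M[1,1],M[0,1])), np.array(get_image('wrist')['mount']).round(2))
E
```

```text
top -100 [  91.  627. -701.]
top -20 [202. 537. 250.]
top 60 [300. 567.  71.]
top 140 [451. 490.  75.]
top 220 [458. 480. 131.]
top 300 [401. 327.  39.]
top 380 [584. 284.  48.]
top 460 [541. 161. 153.]
top 540 [541. 134. 157.]
top 620 [540.  51. 154.]
side -100 [227. 628. 251.]
side -20 [155. 514. 347.]
side 60 [188. 502. 347.]
side 140 [406. 545.  49.]
side 220 [468. 464.  80.]
side 300 [393. 262.  34.]
side 380 [584. 284.  40.]
side 460 [519. 150. 147.]
side 540 [544.  89. 152.]
side 620 [537.  32. 151.]
70.41785362042434 [[   0.     -0.96   -0.28   76.07]
 [   1.      0.     -0.     -0.89]
 [   0.     -0.28    0.96 -162.88]
 [   0.      0.      0.      1.  ]]
```

Emit:
jog_arm(commands=[[1,[0,0,-0.2],[0,0,0.183]],[1,[0,0,-0.2],[0,0,0.183]],[1,[0,0,-0.2],[0,0,0.183]],[1,[0,0,-0.2],[0,0,0.183]],[1,[0,0,-0.2],[0,0,0.183]],[1,[0,0,0],[0,0,0.183]],[1,[0,0,0],[0,0,0.183]],[1,[0,0,0],[0,0,0.183]],[1,[0,0,0],[0,0,0.183]]])

```text
t: 1.2
ee_pos: [209.4, 588.7, 322.7]
orientation: [2.298, 2.142, -0.0]
ft_force: [-0.4, 0.1, -0.2]
width: 87.5
grasp_force: 0.0
```

Emit:
jog_arm(commands=[[1,[-0.345,0.258,0],[0,0,0]],[1,[-0.345,0.258,0],[0,0,0]],[1,[-0.345,0.258,0],[0,0,0]],[1,[-0.345,0.258,0],[0,0,0]],[1,[-0.345,0.258,0],[0,0,0]],[1,[-0.345,0.258,0],[0,0,0]],[1,[-0.345,0.258,0],[0,0,0]]])

```text
t: 1.9
ee_pos: [374.7, 334.6, 322.8]
orientation: [2.292, 2.149, 0.001]
ft_force: [-0.3, -0.8, -0.4]
width: 88.1
grasp_force: 0.0
```

Emit:
jog_arm(commands=[[1,[-0.345,0.258,0],[0,0,0]],[1,[-0.345,0.258,0],[0,0,0]],[1,[-0.345,0.258,0],[0,0,0]],[1,[-0.345,0.258,0],[0,0,0]],[1,[-0.345,0.258,0],[0,0,0]],[1,[-0.345,0.258,0],[0,0,0]],[1,[-0.345,0.258,0],[0,0,0]],[1,[0,0,0],[0,0,0]],[1,[0,0,0],[0,0,0]]])

```text
t: 2.8
ee_pos: [538.7, 82.9, 322.4]
orientation: [-2.294, -2.146, 0.001]
ft_force: [0.2, -0.0, 0.2]
width: 87.6
grasp_force: 0.0
```

```bash
python3 - <<'E'
from h import *
d=cam('wrist'); P=cloud(d); Z=P[...,2]; cv2.imwrite('pics/w1.png',d['image'])
o=get_obs(); M=R.from_rotvec(o['orientation']).as_matrix(); print(o['ee_pos'],np.degrees(np.arctan2(M[1,1],M[0,1])),M[:,2])
for lo,hi,z in((138,157,147),(88,106,96)):
    m=((Z>lo)&(Z<hi)).astype(np.uint8); k,l,s,c=cv2.connectedComponentsWithStats(m)
    for i in 1+np.argsort(-s[1:,4])[:3]:
        v,u=np.nonzero(l==i); q=onplane(d,np.c_[u,v],z)[:,:2].astype(np.float32); print(z,s[i],cv2.minAreaRect(q))
E
```

```text
[538.2980842   83.72205264 322.44069568] -3.7411060486394088 [-8.04163255e-04  2.76341402e-04 -9.99999638e-01]
147 [ 311  107   12  144 1610] ((537.1329956054688, 81.15444946289062), (161.7992401123047, 11.856544494628906), 85.89437866210938)
147 [290 113  11   8  70] ((519.6192016601562, 153.82424926757812), (7.073938846588135, 10.484037399291992), 86.18222045898438)
147 [294 234   9   9  56] ((511.31494140625, 16.459177017211914), (11.32645320892334, 7.643666744232178), 42.73154830932617)
96 [ 264  134   47   79 3416] ((500.4263916015625, 83.39613342285156), (100.46825408935547, 57.115394592285156), 85.84355926513672)
96 [ 322  134   48   79 3414] ((572.7809448242188, 78.34351348876953), (100.22937774658203, 58.19342041015625), 85.80193328857422)
96 [328 220   7   7  30] ((551.9336547851562, 14.333900451660156), (8.489365577697754, 7.966444969177246), 86.75732421875)
```

View pics/w1.png

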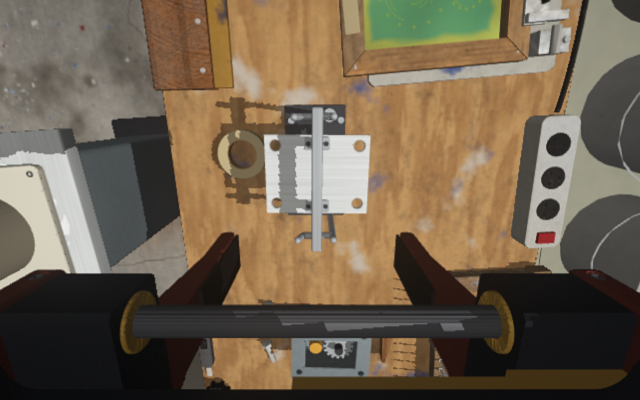

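The wrist view shows the bar upright at columns 311–323, rows 107–251, with nothing in the way of the fingers. The TCP is within 2 mm of the bar's middle, so I'll descend.

Emit:
jog_arm(commands=[[1,[-0.015,-0.01,0.3],[0,0,0.008]],[1,[0,0,0.35],[0,0,0]],[1,[0,0,0.35],[0,0,0]],[1,[0,0,0.35],[0,0,0]],[1,[0,0,0.25],[0,0,0]],[1,[0,0,0.25],[0,0,0]],[1,[0,0,0.16],[0,0,0]],[1,[0,0,0],[0,0,0]],[1,[0,0,0],[0,0,0]]])

```text
t: 3.75
ee_pos: [537.3, 83.2, 122.1]
orientation: [-2.297, -2.143, 0.0]
ft_force: [0.2, -0.1, -0.1]
width: 88.0
grasp_force: 0.0
```

Emit:
jog_arm(commands=[[-1,[0,0,0],[0,0,0]],[-1,[0,0,0],[0,0,0]],[-1,[0,0,0],[0,0,0]],[-1,[0,0,0],[0,0,0]],[-1,[0,0,0],[0,0,0]],[-1,[0,0,0],[0,0,0]],[-1,[0,0,0],[0,0,0]],[-1,[0,0,0],[0,0,0]]])

```text
t: 4.55
ee_pos: [537.7, 82.1, 121.6]
orientation: [2.299, 2.141, -0.0]
ft_force: [-0.3, -0.6, -1.0]
width: 27.3
grasp_force: 0.0
```

Emit:
jog_arm(commands=[[-1,[0,0,0],[0,0,0]],[-1,[0,0,0],[0,0,0]],[-1,[0,0,0],[0,0,0]],[-1,[0,0,0],[0,0,0]],[-1,[0,0,0],[0,0,0]],[-1,[0,0,0],[0,0,0]]])

```text
t: 5.15
ee_pos: [537.8, 82.1, 121.7]
orientation: [2.299, 2.141, 0.0]
ft_force: [0.1, -0.7, -1.1]
width: 11.9
grasp_force: 30.0
```

Emit:
jog_arm(commands=[[-1,[0,0,-0.04],[0,0,0]],[-1,[0,0,-0.08],[0,0,0]],[-1,[0,0,-0.1],[0,0,0]],[-1,[0,0,-0.15],[0,0,0]],[-1,[0,0,-0.2],[0,0,0]],[-1,[0,0,-0.2],[0,0,0]],[-1,[0,0,-0.15],[0,0,0]],[-1,[0,0,-0.08],[0,0,0]],[-1,[0,0,0],[0,0,0]],[-1,[0,0,0],[0,0,0]]])

```text
t: 6.15
ee_pos: [537.2, 82.1, 221.4]
orientation: [-2.299, -2.141, 0.001]
ft_force: [-0.4, -0.5, -4.5]
width: 11.7
grasp_force: 30.0
```

```bash
python3 - <<'E'
from h import *
o=get_obs(); print(o['ee_pos'],o['ft_force'],o['moment'],o['width'])
M=R.from_rotvec(o['orientation']).as_matrix(); print(np.degrees(np.arctan2(M[1,1],M[0,1])),M[:,2])
for n in('wrist','top'):
    d=cam(n); P=cloud(d); Z=P[...,2]; cv2.imwrite(f'pics/{n}2.png',d['image'])
    m=(Z>180)&(Z<212)&(np.hypot(P[...,0]-537,P[...,1]-82)<85)
    q=P[m]; A=np.c_[q[:,:2]-[537,82],np.ones(len(q))]
    for _ in range(3):
        c=np.linalg.lstsq(A,q[:,2],rcond=None)[0]; k=abs(A@c-q[:,2])<3; A=A[k];q=q[k]
    print(n,len(q),'plane slopes',c,np.median(q,0))
E
```

```text
[537.23522845  82.06589455 221.39444953] [-0.35287136 -0.4808363  -4.54238207] [-0.04538404  0.09743317 -0.01275029] 11.707633617037732
-4.06025189319161 [-5.42765608e-04 -7.32840705e-05 -9.99999850e-01]
wrist 18011 plane slopes [1.88588047e-03 1.27122828e-03 1.96391129e+02] [546.04640266  96.09978569 196.39033508]
top 668 plane slopes [ 3.54910956e-03 -6.96033772e-03  1.96355867e+02] [527.02853351  55.29774774 196.57640364]
```

View pics/wrist2.png

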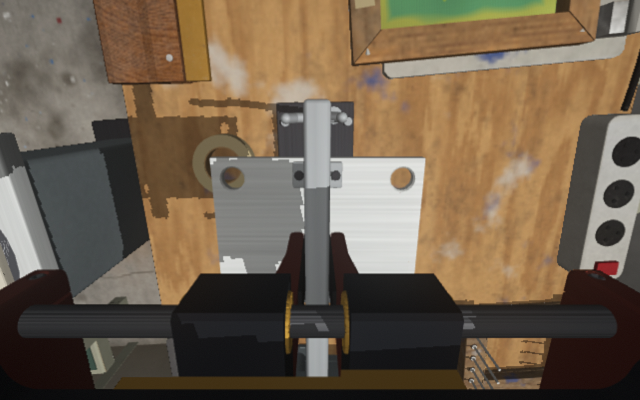

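The plate hangs level and free of the hooks; its two +y holes are at (232,178) and (402,178). Now I'll refine the housing from its holes, using the top and side views.

```bash
cat >> h.py <<'E'
def project(d,p):
    rv=cv2.Rodrigues(d['Rm'].T)[0]; t=-d['Rm'].T@d['E']
    return cv2.projectPoints(np.asarray(p,float).reshape(-1,1,3),rv,t,np.array(d['intrinsics']),np.array([d['k1'],0,0,0,0.]))[0][:,0]
H4=np.array([[52,37],[52,-37],[-52,-37],[-52,37.]])
def holes(d,c,yaw,z,r=6,S=4):
    """dark blob centroid near each expected hole; rigid fit of the pattern"""
    a=np.radians(yaw); Q=np.array([[np.cos(a),-np.sin(a)],[np.sin(a),np.cos(a)]])
    w=H4@Q.T+c; uv=project(d,np.c_[w,np.full(4,z)]); g=d['image'].astype(float).mean(2); out=[]
    for u,v in uv:
        u0,v0=int(round(u)),int(round(v)); p=g[v0-r:v0+r+1,u0-r:u0+r+1]
        k=np.clip(np.median(p)-p-25,0,None); yy,xx=np.mgrid[-r:r+1,-r:r+1]; k=k*(np.hypot(xx,yy)<=r)
        out.append((u0+(k*xx).sum()/max(k.sum(),1e-9),v0+(k*yy).sum()/max(k.sum(),1e-9)))
    q=onplane(d,np.array(out),z)[:,:2]; m=q.mean(0); B=q-m
    y=np.degrees(np.arctan2((H4[:,0]*B[:,1]-H4[:,1]*B[:,0]).sum(),(H4*B).sum()))
    res=q-m-H4@np.array([[np.cos(np.radians(y)),-np.sin(np.radians(y))],[np.sin(np.radians(y)),np.cos(np.radians(y))]]).T
    return m,y,res
E
python3 - <<'E'
from h import *
for n in('top','side'):
    d=cam(n); print(n,*holes(d,np.array([540.3,-225.3]),-5.6,60,r=4))
    P=cloud(d); Z=P[...,2]; m=((Z>52)&(Z<68)&(np.hypot(P[...,0]-540,P[...,1]+225)<100)).astype(np.uint8)
    k,l,s,c=cv2.connectedComponentsWithStats(m); i=1+np.argmax(s[1:,4]); v,u=np.nonzero(l==i)
    print(cv2.minAreaRect(onplane(d,np.c_[u,v],60)[:,:2].astype(np.float32)), np.median(Z[l==i]))
E
```

```text
top [ 540.04579798 -226.01799598] -5.6967935184882466 [[-0.04210254 -0.00203811]
 [-0.07812352  0.04637057]
 [ 0.0332242  -0.0408548 ]
 [ 0.08700185 -0.00347767]]
((540.27490234375, -225.34378051757812), (100.05977630615234, 130.08322143554688), 84.36949920654297) 60.79355553753362
side [ 541.2733267  -229.21380536] -5.663287584976725 [[-0.11237946  0.00078212]
 [-0.08918964  0.12285711]
 [-0.04204461  0.02272252]
 [ 0.24361371 -0.14636176]]
((541.4216918945312, -230.70016479492188), (103.0988540649414, 130.8900604248047), 84.31684875488281) 58.97459572582147
```

Emit:
jog_arm(commands=[[-1,[-0.1,0.01,0],[0,0,0]],[-1,[-0.25,0.02,0],[0,0,0]],[-1,[-0.4,0.03,0],[0,0,0]],[-1,[-0.45,0.04,0],[0,0,0]],[-1,[-0.45,0.04,0],[0,0,0]],[-1,[-0.45,0.04,0],[0,0,0]],[-1,[-0.4,0.03,0],[0,0,0]],[-1,[-0.3,0.02,0],[0,0,0]],[-1,[-0.2,0.01,0],[0,0,0]],[-1,[-0.075,0.01,0],[0,0,0]]])

```text
t: 7.35
ee_pos: [540.2, -228.9, 221.2]
orientation: [-2.301, -2.138, 0.001]
ft_force: [-0.1, 1.4, -3.6]
width: 11.6
grasp_force: 30.0
```

Emit:
jog_arm(commands=[[-1,[0,0,0.05],[0,0,0.036]],[-1,[0,0,0.15],[0,0,0]],[-1,[0,0,0.2],[0,0,0]],[-1,[0,0,0.2],[0,0,0]],[-1,[0,0,0.15],[0,0,0]],[-1,[0,0,0.05],[0,0,0]],[-1,[0,0,0],[0,0,0]],[-1,[0,0,0],[0,0,0]],[-1,[0,0,0],[0,0,0]]])

```text
t: 8.25
ee_pos: [541.5, -226.6, 142.6]
orientation: [2.327, 2.108, 0.001]
ft_force: [-0.4, 0.3, -3.1]
width: 11.2
grasp_force: 30.0
```

```bash
python3 - <<'E'
from h import *
o=get_obs(); M=R.from_rotvec(o['orientation']).as_matrix(); print(o['ee_pos'],np.degrees(np.arctan2(M[1,1],M[0,1])))
V=[]
for n in('top','side','wrist'):
    d=cam(n); im=d['image']
    uv=project(d,[[540,-226,100]])[0]; print(n,uv)
    if n!='wrist':
        u,v=uv.astype(int); u=min(max(u,60),580); V.append(cv2.resize(im[v-45:v+45,u-50:u+50],None,fx=4,fy=4,interpolation=cv2.INTER_CUBIC)); print('crop origin',u-50,v-45)
cv2.imwrite('pics/c3.png',np.hstack(V))
E
```

```text
[ 541.51143752 -226.56826133  142.59115277] -5.673576970599149
top [355.42736627 196.96993156]
crop origin 305 151
side [345.86947338 229.6391849 ]
crop origin 295 184
wrist [315.63209296 222.02204482]
```

View pics/c3.png

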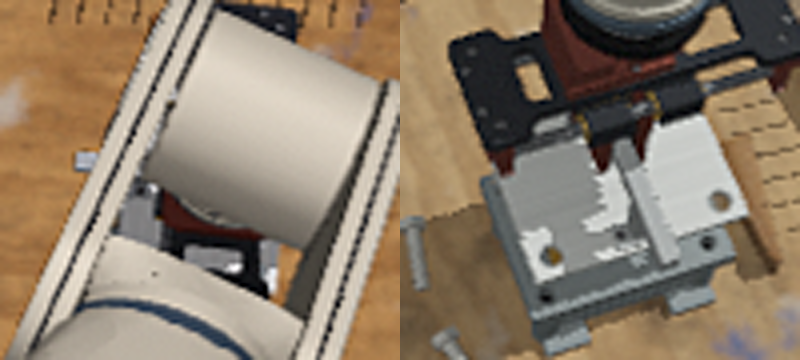

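The top view is blocked by the arm. The side view shows the cover's -y holes at image (375,234.8) and (332.8,248.3), and the housing's at (372,244.8) and (331.8,258.3). I'll compare them in that one camera so its bias cancels.

```bash
python3 - <<'E'
from h import *
d=cam('side'); z=get_obs()['ee_pos'][2]-31+6
c=onplane(d,[[375,234.8],[332.8,248.3]],z)[:,:2]; h=onplane(d,[[372,244.8],[331.8,258.3]],60)[:,:2]
for q in(c,h): e=q[0]-q[1]; print(q,np.linalg.norm(e),np.degrees(np.arctan2(e[1],e[0])))
print('housing-cover',h-c,(h-c).mean(0))
w=cam('wrist'); cv2.imwrite('pics/w3.png',w['image'])
# wrist: cover +y holes
P=cloud(w); Z=P[...,2]; m=(abs(Z-z)<6); print(np.median(Z[m]))
hc=project(w,np.c_[np.array([[541.5,-226.6]]*2)+[[55.4,31.7],[-48.1,42]],[z,z]]); print(hc)
E
```

```text
[[ 590.67968774 -273.29871923]
 [ 487.17067762 -262.74540892]] 104.04560314801058 -5.821502682415784
[[ 589.93756105 -272.7524977 ]
 [ 486.10148853 -263.38359812]] 104.25788332286477 -5.1557109597056785
housing-cover [[-0.74212669  0.54622152]
 [-1.06918909 -0.6381892 ]] [-0.90565789 -0.04598384]
117.26180140735164
[[403.38643021 175.60903341]
 [233.41659281 175.55303803]]
```

View pics/w3.png

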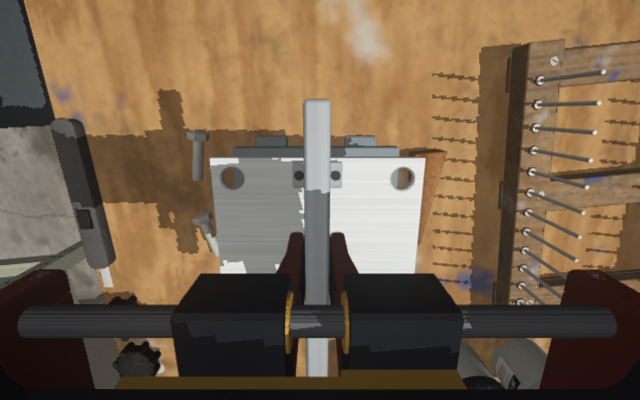

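Wrist view: the cover's +y holes are at (233,178) and (402,178), and the bolts at (198,155) and (205,230) are untouched. I'll shift about 1 mm in -x and lower to the 15 mm gap.

Emit:
jog_arm(commands=[[-1,[0,-0.009,0.05],[0,0,0]],[-1,[0,0,0.08],[0,0,0]],[-1,[0,0,0.08],[0,0,0]],[-1,[0,0,0.07],[0,0,0]],[-1,[0,0,0.05],[0,0,0]],[-1,[0,0,0.03],[0,0,0]],[-1,[0,0,0],[0,0,0]],[-1,[0,0,0],[0,0,0]],[-1,[0,0,0],[0,0,0]],[-1,[0,0,0],[0,0,0]]])

```text
t: 9.5
ee_pos: [540.1, -226.4, 106.0]
orientation: [2.328, 2.108, 0.0]
ft_force: [0.8, -0.3, -3.9]
width: 12.0
grasp_force: 30.0
```

```bash
python3 - <<'E'
from h import *
o=get_obs(); print(o['ee_pos'],o['ft_force'])
w=cam('wrist'); s=cam('side')
P=cloud(w);Z=P[...,2]; print('plate top z wrist',np.median(Z[160:220,340:410]))
f=lambda im,u,v,r: cv2.resize(im[v-r:v+r,u-r:u+r],(266,266),interpolation=cv2.INTER_CUBIC)
S=cv2.resize(s['image'][215:275,315:395],(532,399),interpolation=cv2.INTER_CUBIC)
a=np.vstack([f(w['image'],233,178,25),f(w['image'],402,178,25)]); c=np.zeros((532,798,3),np.uint8); c[:,:266]=a; c[:399,266:]=S
cv2.imwrite('pics/c4.png',c)
E
```

```text
[ 540.12959881 -226.37568407  105.99922098] [ 0.79505215 -0.26685131 -3.9014964 ]
plate top z wrist 81.03072087007332
```

View pics/c4.png

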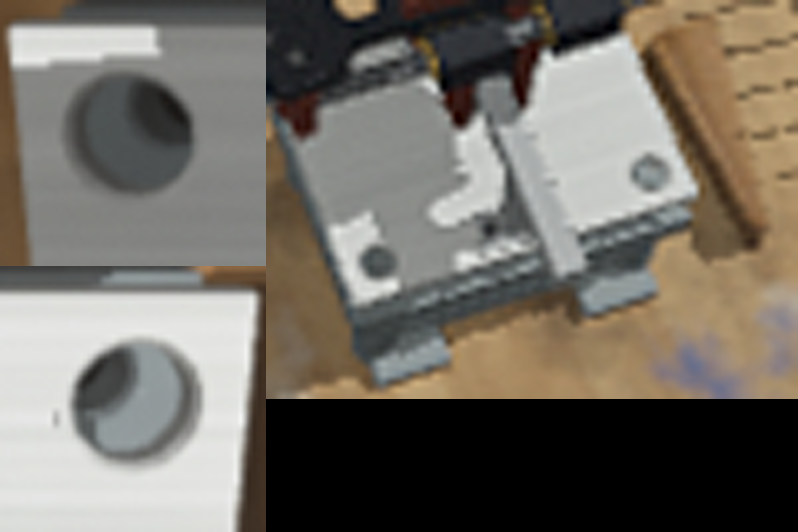

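Through the cover's +y holes the housing holes show as dark discs: at about (240,172.4) inside the cover hole at (232.2,178), and (395.4,172.5) inside (402.8,178.2). Casting these onto their planes.

```bash
python3 - <<'E'
from h import *
w=cam('wrist'); s=cam('side')
c=onplane(w,[[232.2,178],[402.8,178.2]],81)[:,:2]; h=onplane(w,[[240,172.4],[395.4,172.5]],60)[:,:2]
print(c,h,np.linalg.norm(c[0]-c[1]),np.linalg.norm(h[0]-h[1]),'h-c',h-c,(h-c).mean(0))
k=532/80
cs=onplane(s,[[315+(650-266)/k,215+172/k],[315+(379-266)/k,215+262/k]],81)[:,:2]
print('side cover',cs,'vs housing [589.9,-272.75],[486.1,-263.4]',np.array([[589.9,-272.75],[486.1,-263.4]])-cs)
E
```

```text
[[ 491.3270401  -185.83140081]
 [ 595.40671124 -196.25232322]] [[ 491.03576002 -186.35932606]
 [ 595.91062639 -196.80468597]] 104.60006485793636 105.39375285606073 h-c [[-0.29128009 -0.52792525]
 [ 0.50391515 -0.55236275]] [ 0.10631753 -0.540144  ]
side cover [[ 589.976773   -271.76140223]
 [ 486.52262438 -262.20669179]] vs housing [589.9,-272.75],[486.1,-263.4] [[-0.076773   -0.98859777]
 [-0.42262438 -1.19330821]]
```

Both cameras say to shift about 0.7 mm in -y. I'll do that and let it settle.

Emit:
jog_arm(commands=[[-1,[-0.007,0,0],[0,0,0]],[-1,[0,0,0],[0,0,0]],[-1,[0,0,0],[0,0,0]],[-1,[0,0,0],[0,0,0]],[-1,[0,0,0],[0,0,0]],[-1,[0,0,0],[0,0,0]],[-1,[0,0,0],[0,0,0]],[-1,[0,0,0],[0,0,0]]])

```text
t: 10.5
ee_pos: [539.9, -227.0, 105.7]
orientation: [2.329, 2.109, -0.0]
ft_force: [0.0, 0.8, -3.4]
width: 11.4
grasp_force: 30.0
```

```bash
python3 - <<'E'
from h import *
o=get_obs(); print(o['t'],o['ee_pos'],o['ft_force'],o['grasp_force'],abs(o['qvel']).max())
print(close_job())
E
```

```text
10.5 [ 539.87372979 -227.00711433  105.67705913] [ 0.04948866  0.84794513 -3.43094497] 29.99934822320938 0.001743614949262152
the job is handed in; nothing more can be done
None
```

The cover plate is off the hooks and held steady about 15 mm above the housing. I handed it in at 10.5 s. Before a last 0.7 mm correction, the wrist and side cameras put the holes within about 1.2 mm of lined up; I didn't re-measure after it.

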